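# Draw the riser pipe out of the service duct

## Robot

A 6-joint arm with a two-finger parallel gripper is mounted at the origin on the work surface. World frame = base frame: x ahead of the robot, y to its left, z up, the work surface at z = 0. Lengths are in mm, angles in rad, forces in N, time in s.
With the tool pointing down it reaches from about 350 to 975 mm from the base axis. Payload 7.1 kg.
Tool frame: the origin (TCP) lies midway between the tips of the shut fingers; the grasp point (between the pads) lies 19 mm behind it (ctrl.grasp_offset is the distance from the TCP to the grasp point, in mm); z points along the fingers, y is the line along which they close (so a half turn about z gives the same grasp; the last joint's range is limited). The gripper opens to 88 mm and grips with 3 to 60 N. Pads are 20 mm wide; open, the fingers measure 115 mm over their backs; the gripper's body (75 mm by 178 mm) begins 61 mm behind the grasp point.
Start: joints at [1.161, 0.423, 1.63, -0, 1.089, -0.019], TCP at [238.048, 577.874, 222.675] pointing down, gripper open.
Joint ranges: [-3, 3], [-0.9, 2.11], [0.09, 2.58], [-1.31, 4.45], [0.11, 2.69], [-2.54, 2.54]. Speed limits (rad/s): [2.39, 2.39, 3.01, 3.14, 3.14, 3.14].

## Interface

Orientations are given as a rotation vector (axis times angle).
In Python, from workcell import ctrl gives the robot as it stands. The module is installed in compiled form; this text tells all that it offers.
- The arm moves only by the tool servo_tool, never from a script. Its argument "rows" is a list of rows, each a list of 7 numbers: the turn, a rotation vector about the tool's x, y, z as a fraction of full scale, then the shift along the tool's x, y, z as a fraction of full scale, then the finger opening in mm, from 0 to 87.8. A call has 1 to 10 rows; each row is the pose to reach, as a shift and turn from the pose commanded when the call began, along the tool's axes at that moment; what a row does not reach only later rows make up. Full scale, the value 1, is 20 cm for a shift and 1.5 rad for a turn. A row lasts 1/8 s, in which the tool goes at most 62.5 mm and 10.7 degrees, less where a joint would pass 70% of its speed; a pose out of reach is approached as far as the arm can. A call with a number of a shift or a turn outside -1 to 1 is refused whole. A call with a gripper value outside its range is refused whole. The fingers move at their own pace and stop on an object; the grip force is fixed at half the most. Time passes only in rows, so rows that repeat a pose let the fingers close. It gives the time, the measured TCP pose, the force, the opening and the grip force at its end, in the units of the state.
- ctrl.get_obs(): the state, without advancing time (a new reading comes with each control period).
- ctrl.get_image(name): name is "scene" or "top" or "wrist"; returns (picture, depth): 384x512x3 uint8, red, green, blue; 384x512 float32, mm along the optical axis (not along the pixel's ray), 0 where there is no reading.
- ctrl.camera_info(name): a dict with "intrinsics" (3x3 intrinsics, pixels), "R" (3x3) and "t" (3): a world point X has camera coordinates R X + t. Camera axes: x right, y down, z forward; pixel columns grow to the right and rows downward; lengths in mm; the calibration is good to about 2 mm. A picture is of the moment at which its call begins: read the wrist's pose just before it. camera_info takes no time and is no camera call; for the wrist camera it gives the pose at the moment of the call.
- ctrl.close_job(): hands the job in; it is judged then, once.
The state is a dict: "t": time; "qpos": joint angles; "qvel": joint speeds; "joint_torque": joint torques, N m; "ee_pos": TCP position; "orientation": TCP orientation; "ft_force": force on the tool from outside, world axes, zero at the start; "moment": the same for the moment, N m; "width": finger opening in mm; "grasp_force": force on a finger pad.
Only numpy, scipy, OpenCV 4.12 (cv2) and the standard library are available. Lean on these libraries where they do the work, as an engineer would, in place of code of your own. Each camera call takes 0.05 s, during which the arm holds its last target. There are 200 camera calls.

## Task

Slide the grey hatch cover on the white pipe duct fully open by its red grip, then draw the riser pipe out of the duct, brass valve end first: the pipe is longer than the hatch, so lift the valve end, tilt the pipe and thread it out diagonally. Finish while still holding it steady in the gripper, every part of it at least 5 cm above the duct, with the hatch left open and the other things left where they are.

Things in the scene. Friction and masses are not known exactly. Their poses are not given: they have to be found in the camera images.
- duct: white metal pipe duct fixed to the surface, 350 mm long (its y, from -255 to +95 mm), 162 mm wide (its x), 115 mm high; walls 6 mm (+y end 10 mm), floor 6 mm. Origin on the work surface under the hatch; z up. The hatch in its top runs from y = -75 to +85 mm and is 150 mm wide
- lid_edge (a point): middle of the hatch's -y edge, on the underside of the fixed lid: duct x = 0, y = -75 mm, 109 mm above the surface. The lid, 6 mm thick, closes the duct's top from here to its -y end; the tail of the riser lies beneath it, with empty space down to the duct's floor (6 mm above the surface). Axes as the duct's
- plinth_top (a point): middle of the top of the grey plinth inside the duct under the hatch, on which the valve of the riser rests: 70 mm wide (duct x), from duct y = -40 to +45 mm, its top 71 mm above the surface. Axes as the duct's
- cover (a joint): sliding hatch cover, grey plate 148 x 164 x 6 mm (top 122.5 mm above the surface), in m: 0 = hatch shut, 0.16 = fully open at its stop. It slides to the duct's -y, on top of the fixed lid, with about 2.5 N of friction, and stays where it is left. At the start it is shut or open by up to 80 mm
- cover_grip (a point): middle of the red upright grip block on the cover, 26 mm (duct x) x 16 mm (duct y) x 34 mm high; this point is 17 mm below its top, 142 mm above the surface; axes as the duct's. At joint value q it lies at duct x = 0, y = -40 mm - q
- riser_grip (a point): centre of the riser's brass valve block, the place to grasp: 28 mm wide (its x), 58 long (its y), 28 high, 85 mm above the surface at the start, a flat red handle 8 mm high on top. y runs along the pipe to the valve end, within 0.05 rad of the duct's y; z up as it lies. Whole riser 275 mm long, about 0.35 kg, centre of mass within 15 mm of this point; only the block rests, on the plinth
- riser_head (a point): middle of the valve end face of the riser: 50 mm from riser_grip along its +y; brass, 24 mm diameter
- riser_tail (a point): tail end of the riser's blue tube, 225 mm from riser_grip along its -y, under the fixed lid at the start; tube 16 mm diameter, with a steel nut of 22 mm diameter next to the block
- pliers: loose slip-joint pliers with blue and yellow handles, lying beside the duct (bystander, 185 mm long, 18 mm high); origin under its joint
- tape: loose black roll of tape lying beside the duct (bystander, 64 mm across, 19 mm high); origin at the centre of its underside
- nut: loose orange plastic slip nut beside the duct (bystander, 52 mm across, 34 mm high); origin at the centre of its underside
- canister: loose tall can at the right of the table (bystander, 80 mm across, 150 mm high); origin at the centre of its underside
- dish: loose glass bowl at the right of the table (bystander, 100 mm across, 50 mm high); origin at the centre of its underside
- carton: loose cardboard carton at the left of the table (bystander, 90 x 130 x 100 mm high); origin at the centre of its underside
- driver: loose yellow screwdriver at the left of the table (bystander, about 200 mm long); origin at the underside, along its shaft

How it is judged (in metres and radians):
On the way, in this order (a step that is already met when the one before it is completed fails the run):
1. the hatch cover is slid fully open (within 12 mm of its stop) (value of joint cover above 0.148 m), for 0.2 s.
2. the valve end is up through the hatch, above the duct's top, while the tail is still down inside the duct (height (world z) of riser_head above 0.135 m and height (world z) of riser_tail below 0.1 m), for 0.1 s.
At the end, for the whole second after the job is handed in: The riser is held by the fingers (over 1 N) and by nothing else, still (under 30 mm/s), both its ends and its valve more than 155 mm above the work surface (40 mm above the duct's top), not touching the duct, and the hatch cover is still open (at 140 mm or more of its 160 mm) (height (world z) of each of riser_head, riser_tail, riser_grip above 0.155 m and contact force between the fingers and riser above 1 N and contact force between riser and duct below 0.1 N and linear speed of riser below 0.03 m/s and value of joint cover above 0.14 m); the arm keeps its last pose, push and grip.
It fails at once if a bystander is moved by more than 30 mm (distance of any of pliers, tape, nut, canister, dish, carton, driver from where it was at the start of the episode above 0.03 m).
It also fails if it takes over 54 s, if anything falls off the work surface, if the arm or the gripper's body presses on something with over 40 N, if the wrist force passes 120 N, or if a joint passes its speed limit or range.

## Working session

There is one attempt and no reset: what is moved stays moved. The work goes in short steps, Python scripts to look and compute and a tool call to move; the robot and the scene stay as the last step left them, time stands still between calls to the robot, and variables do not carry over. Pictures are saved under pics/ and viewed, at most 10 in all, crops included, and the job is handed in when it is done.

Besides the shell and the picture viewer there is one more tool, called after ">>>" in YAML: its name, and indented under it one key for each argument. servo_tool: Moves the arm, as the interface text tells. Its arguments: {"type":"object","properties":{"rows":{"type":"array","items":{"type":"array","items":{"type":"number"}}}},"required":["rows"]}

```bash
mkdir -p pics
cat > h.py <<'E'
import numpy as np, cv2
from workcell import ctrl
def grab(n,f):
    ci=ctrl.camera_info(n); im,d=ctrl.get_image(n)
    cv2.imwrite(f'pics/{f}.png',cv2.cvtColor(im,cv2.COLOR_RGB2BGR)); np.savez(f'{f}.npz',im=im,d=d,K=ci['intrinsics'],R=ci['R'],t=ci['t'])
def px(f,u,v,z=None):
    s=np.load(f'{f}.npz');K,R,t=s['K'],s['R'],np.array(s['t']).ravel()
    r=np.linalg.inv(K)@[u,v,1.]
    if z is None:
        p=s['d'][int(v)-1:int(v)+2,int(u)-1:int(u)+2]; dd=np.median(p[p>0]); return R.T@(r*dd-t)
    o=-R.T@t; w=R.T@r; return o+w*(z-o[2])/w[2]
E
python3 - <<'E'
from h import *
grab('top','top0'); grab('scene','sc0')
o=ctrl.get_obs();print(o['t'],o['ee_pos'],o['orientation'],o['width'],ctrl.grasp_offset)
from scipy.spatial.transform import Rotation as R
print(R.from_rotvec(o['orientation']).as_matrix().round(3))
E
```

```text
0.1 [237.8530954  577.42042635 221.99735982] [-6.09906018e-01 -3.08152134e+00  2.12130018e-03] 87.39859491668572 18.700000000000003
[[-0.925  0.381 -0.001]
 [ 0.381  0.925 -0.001]
 [ 0.    -0.001 -1.   ]]
```

View pics/top0.png

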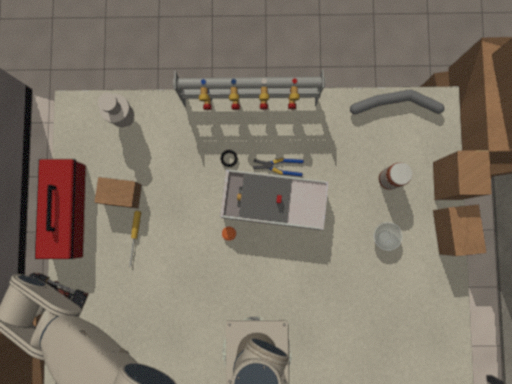

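View pics/sc0.png

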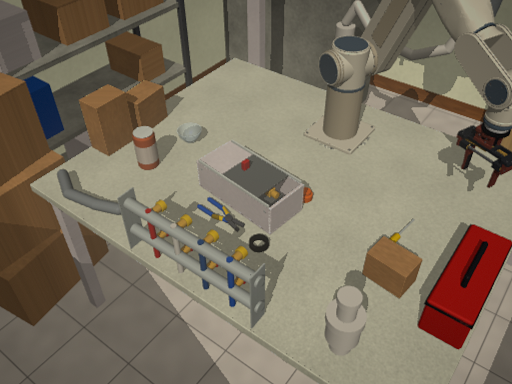

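The top view shows the duct at about (223-328, 170-230), with its +y end on the left, the red grip near (279,199) and brass showing at (239,197). I'll enlarge that area.

Run:
```python
from h import *
im=cv2.imread('pics/top0.png')[140:250,205:345]
cv2.imwrite('pics/top0c.png',cv2.resize(im,None,fx=5,fy=5,interpolation=cv2.INTER_CUBIC))
for p in [(279,199),(265,190),(310,200)]: print(px('top0',*p).round(0))
```

```text
[523. -76. 158.]
[557. -31. 123.]
[ 523. -182.  117.]
```

View pics/top0c.png

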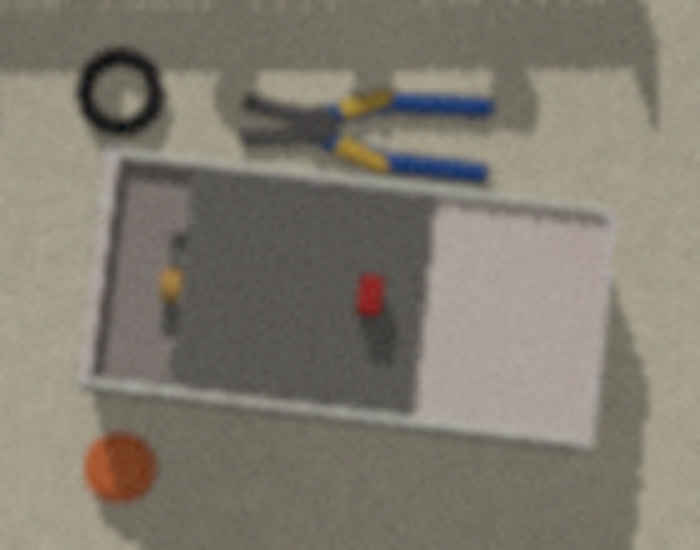

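```bash
cat >> h.py <<'E'
def duct():
    c=[px('top0',205+u/5,140+v/5,115)[:2] for u,v in [(110,153),(613,212),(594,445),(83,384)]]
    c=np.array(c); ey=(c[0]+c[3]-c[1]-c[2]); ey/=np.linalg.norm(ey); ex=np.array([ey[1],-ey[0]])
    return c, c.mean(0)+80*ey, ex, ey
E
python3 - <<'E'
from h import *
c,o,ex,ey=duct()
print(c.round(0)); print(o,ex,ey,[np.linalg.norm(c[i]-c[(i+1)%4]).round(0) for i in range(4)])
for n,p,z in [('grip',(371,295),159),('head',(172,284),97),('coverL',(190,267),122.5),('coverR',(423,307),122.5)]:
    w=px('top0',205+p[0]/5,140+p[1]/5,z)[:2]; print(n,w.round(0),((w-o)@ex).round(0),((w-o)@ey).round(0))
E
```

```text
[[ 625.   98.]
 [ 582. -243.]
 [ 425. -227.]
 [ 468.  116.]]
[535.07202942  15.37266242] [ 0.9921722  -0.12487728] [0.12487728 0.9921722 ] [np.float64(343.0), np.float64(158.0), np.float64(345.0), np.float64(158.0)]
grip [523. -77.] -0.0 -93.0
head [537.  56.] -3.0 41.0
coverL [546.  43.] 7.0 29.0
coverR [ 518. -113.] -1.0 -130.0
```

The duct frame fits the given sizes (345 × 158 against 350 × 162 mm). The grip is at duct y ≈ -93, so q ≈ 53 mm. I'll write a helper that turns a duct-frame target into row values.

```bash
cat >> h.py <<'E'
from scipy.spatial.transform import Rotation as Ro
def row(x,y,z,tilt=0,yaw=0,grasp=False):
    """duct-frame TCP (or grasp point) target -> servo row from the present pose"""
    _,o,ex,ey=duct(); X=np.r_[ex,0];Y=np.r_[ey,0];Z=np.r_[0,0,1.]
    M=Ro.from_rotvec(yaw*Z)*Ro.from_matrix(np.c_[Y,X,-Z])*Ro.from_rotvec([0,tilt,0])
    s=ctrl.get_obs(); C=Ro.from_rotvec(s['orientation'])
    p=np.r_[o,0]+x*X+y*Y+z*Z
    if grasp: p=p+M.apply([0,0,ctrl.grasp_offset])
    print(np.r_[(C.inv()*M).as_rotvec()/1.5, C.inv().apply(p-s['ee_pos'])/200].round(3).tolist())
def where():
    _,o,ex,ey=duct(); s=ctrl.get_obs(); d=s['ee_pos']-np.r_[o,0]
    print('t',s['t'],'duct',(d[:2]@ex).round(1),(d[:2]@ey).round(1),s['ee_pos'][2].round(1),'F',np.round(s['ft_force'],1),'w',round(s['width'],1),'g',np.round(s['grasp_force'],1),'q',np.round(s['qpos'],2))
E
python3 -c "
from h import *
row(0,-93,222)"
```

```text
[-0.001, 0.001, 0.87, -2.567, -2.481, 0.003]
```

>>> servo_tool:
  rows:
    - [0,0,0.09,-0.25,-0.24,0,60]
    - [0,0,0.18,-0.5,-0.48,0,60]
    - [0,0,0.27,-0.75,-0.72,0,60]
    - [0,0,0.34,-0.98,-0.94,0,60]

```text
t: 0.6
ee_pos: [339.2, 347.2, 222.5]
orientation: [1.372, 2.826, -0.0]
ft_force: [0.6, 1.2, 1.0]
width: 59.9
grasp_force: 0.0
```

```bash
python3 -c "
from h import *
where();row(0,-93,222)"
```

```text
t 0.6 duct -235.8 304.8 222.5 F [0.6 1.2 1. ] w 59.9 g 0.0 q [ 0.77  0.22  1.93 -0.    0.99  0.11]
[-0.0, 0.0, 0.528, -2.236, -0.588, 0.003]
```

>>> servo_tool:
  rows:
    - [0,0,0.08,-0.27,-0.08,0,60]
    - [0,0,0.16,-0.55,-0.15,0,60]
    - [0,0,0.22,-0.82,-0.22,0,60]
    - [0,0,0.25,-1.0,-0.27,0,60]

```text
t: 1.1
ee_pos: [421.2, 156.7, 222.6]
orientation: [1.875, 2.521, -0.0]
ft_force: [0.4, 0.1, 0.1]
width: 59.9
grasp_force: 0.0
```

```bash
python3 -c "
from h import *
where();row(0,-93,222)"
```

```text
t 1.1 duct -130.6 126.0 222.6 F [0.4 0.1 0.1] w 59.9 g 0.0 q [ 0.33  0.16  2.   -0.    0.98  0.04]
[-0.0, 0.0, 0.278, -1.266, 0.154, 0.003]
```

>>> servo_tool:
  rows:
    - [0,0,0.08,-0.27,0.03,0,60]
    - [0,0,0.16,-0.55,0.07,0,60]
    - [0,0,0.24,-0.8,0.1,0,60]
    - [0,0,0.28,-1.0,0.12,0,60]
    - [0,0,0.28,-1.0,0.12,0,60]

```text
t: 1.72
ee_pos: [502.6, -27.6, 222.4]
orientation: [2.36, 2.074, -0.0]
ft_force: [-0.7, -0.5, -1.3]
width: 59.7
grasp_force: 0.0
```

```bash
python3 -c "
from h import *
where();row(0,-93,210);grab('wrist','w1')"
```

```text
t 1.725 duct -26.9 -46.7 222.4 F [-0.7 -0.5 -1.3] w 59.7 g 0.0 q [-0.08  0.24  1.9  -0.    1.    0.05]
[0.0, 0.0, -0.002, -0.231, 0.135, 0.062]
```

View pics/w1.png

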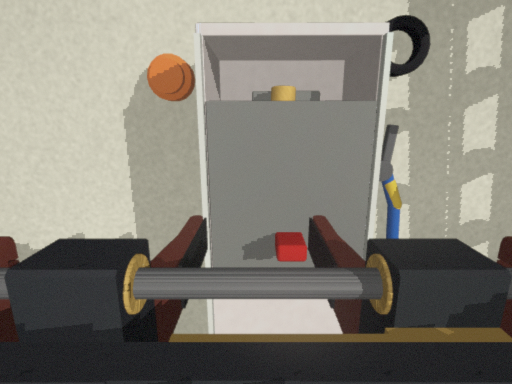

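The wrist view shows the grip at about (291,247), and the duct's +y end rim runs from (196,28) to (387,28).

```bash
python3 -c "
from h import *
c,o,ex,ey=duct()
def f(u,v,z=None):
    w=px('w1',u,v,z); d=w[:2]-o; print((u,v),(d@ex).round(1),(d@ey).round(1),w[2].round(1))
f(291,255);f(291,240)
f(278,254,159);f(305,254,159)
for p in [(196,27),(387,26)]: f(*p,115)
f(197,80,115);f(378,200,115); f(380,100,115)
f(284,87,97)
f(205,101,122.5);f(376,101,122.5)
"
```

```text
(291, 255) 2.1 -95.0 155.3
(291, 240) 3.1 -86.1 144.1
(278, 254) -9.2 -92.2 159.0
(305, 254) 13.4 -92.2 159.0
(196, 27) -77.2 91.8 115.0
(387, 26) 81.4 92.2 115.0
(197, 80) -78.5 50.4 115.0
(378, 200) 88.7 -57.8 115.0
(380, 100) 81.5 33.5 115.0
(284, 87) -1.6 46.2 97.0
(205, 101) -71.1 32.5 122.5
(376, 101) 75.1 32.3 122.5
```

>>> servo_tool:
  rows:
    - [0,0,0,-0.24,0.145,0.06,60]
    - [0,0,0,-0.24,0.145,0.15,60]
    - [0,0,0,-0.24,0.145,0.3,60]
    - [0,0,0,-0.24,0.145,0.45,60]
    - [0,0,0,-0.24,0.145,0.46,60]
    - [0,0,0,-0.24,0.145,0.46,20]
    - [0,0,0,-0.24,0.145,0.46,10]
    - [0,0,0,-0.24,0.145,0.46,10]
    - [0,0,0,-0.24,0.145,0.46,10]

```text
t: 2.9
ee_pos: [525.7, -76.9, 131.4]
orientation: [2.355, 2.077, 0.003]
ft_force: [-0.7, 0.2, 3.2]
width: 25.8
grasp_force: 30.0
```

```bash
python3 -c "
from h import *
where();row(0,-203,130)"
```

```text
t 2.9 duct 2.2 -92.7 131.4 F [-0.7  0.2  3.2] w 25.8 g 30.0 q [-0.17  0.42  1.9   0.    0.82 -0.04]
[0.002, -0.0, 0.0, -0.551, -0.011, 0.007]
```

>>> servo_tool:
  rows:
    - [0,0,0,-0.1,0,0,10]
    - [0,0,0,-0.2,0,0,10]
    - [0,0,0,-0.3,0,0,10]
    - [0,0,0,-0.4,0,0,10]
    - [0,0,0,-0.48,0,0,10]
    - [0,0,0,-0.53,0,0,10]
    - [0,0,0,-0.54,0,0,10]
    - [0,0,0,-0.54,0,0,10]

```text
t: 3.9
ee_pos: [512.2, -182.6, 131.3]
orientation: [-2.357, -2.075, -0.006]
ft_force: [5.9, 15.9, 6.1]
width: 25.7
grasp_force: 30.0
```

```bash
python3 -c "
from h import *
where()"
```

```text
t 3.9 duct 2.0 -199.3 131.3 F [ 5.9 15.9  6.1] w 25.7 g 30.0 q [-0.37  0.43  1.87  0.01  0.83 -0.24]
```

>>> servo_tool:
  rows:
    - [0,0,0,-0.53,0,0,60]
    - [0,0,0,-0.53,0,0,60]
    - [0,0,0,-0.53,0,0,60]
    - [0,0,0,-0.53,0,-0.2,60]
    - [0,0,0,-0.4,0,-0.45,60]
    - [0,0,0,-0.15,0,-0.5,60]
    - [0,0,0,0.1,0,-0.5,60]
    - [0,0,0,0.2,0,-0.5,60]
    - [0,0,0,0.2,0,-0.5,60]

```text
t: 5.03
ee_pos: [515.9, -143.4, 230.4]
orientation: [-2.353, -2.081, 0.001]
ft_force: [0.3, 0.3, 0.2]
width: 59.9
grasp_force: 0.0
```

```bash
python3 -c "
from h import *
where();grab('wrist','w2');grab('top','top2')"
```

```text
t 5.025 duct 0.8 -159.9 230.4 F [0.3 0.3 0.2] w 59.9 g 0.0 q [-0.29  0.28  1.82 -0.    1.04 -0.17]
```

View pics/w2.png

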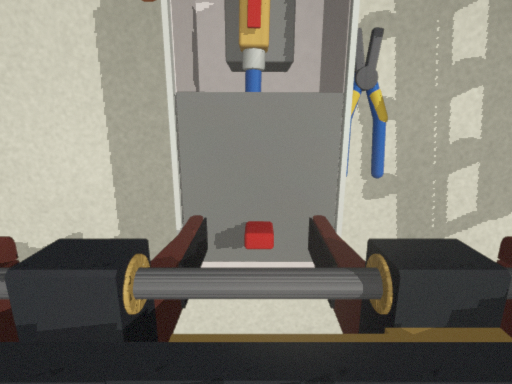

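The cover is open. The block's rear is at about (254,45) and the blue tube at (253,80). I'll move toward the hatch for a full view of the valve.

>>> servo_tool:
  rows:
    - [0,0,0,0.2,0,0,70]
    - [0,0,0,0.4,0,0,70]
    - [0,0,0,0.52,0,0,70]
    - [0,0,0,0.55,0,0,70]
    - [0,0,0,0.55,0,0,70]

```text
t: 5.75
ee_pos: [529.9, -36.1, 230.5]
orientation: [2.356, 2.078, -0.001]
ft_force: [0.2, 0.8, -0.0]
width: 69.9
grasp_force: 0.0
```

```bash
python3 -c "
from h import *
where();grab('wrist','w3')"
```

```text
t 5.75 duct 1.3 -51.7 230.5 F [ 0.2  0.8 -0. ] w 69.9 g 0.0 q [-0.09  0.28  1.83 -0.    1.04  0.04]
```

View pics/w3.png

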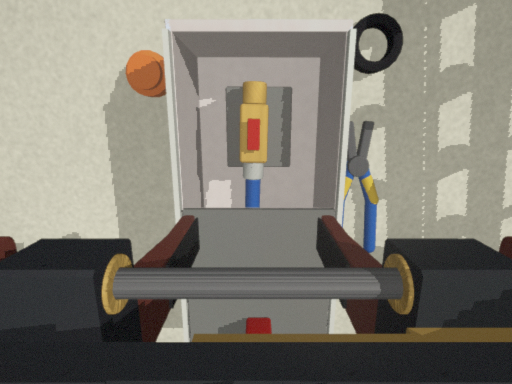

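```bash
python3 -c "
from h import *
c,o,ex,ey=duct()
def f(u,v,z=None):
    w=px('w3',u,v,z); d=w[:2]-o; print((u,v),(d@ex).round(1),(d@ey).round(1),w[2].round(1))
for p in [(241,105),(268,105),(267,161),(240,161)]: f(*p,99)
f(246,115);f(255,83,85);f(255,83);f(252.5,200,93);f(252,200)
f(165,23,115);f(355,23,115);f(184,208,122.5);f(260,325)
"
```

```text
(241, 105) -14.1 25.5 99.0
(268, 105) 11.9 25.5 99.0
(267, 161) 11.4 -28.6 99.0
(240, 161) -15.8 -28.7 99.0
(246, 115) -9.4 16.2 98.3
(255, 83) -0.7 47.0 85.0
(255, 83) -0.7 45.7 96.1
(252.5, 200) -3.4 -71.1 93.0
(252, 200) -4.0 -71.5 91.8
(165, 23) -77.2 91.8 115.0
(355, 23) 84.8 92.0 115.0
(184, 208) -69.0 -70.9 122.5
(260, 325) 4.6 -190.5 137.1
```

>>> servo_tool:
  rows:
    - [0,0,0.01,0.12,-0.014,0,60]
    - [0,0,0.013,0.25,-0.014,0,60]
    - [0,0,0.013,0.25,-0.014,0.2,60]
    - [0,0,0.013,0.25,-0.014,0.45,60]
    - [0,0,0.013,0.25,-0.014,0.65,60]
    - [0,0,0.013,0.25,-0.014,0.74,60]
    - [0,0,0.013,0.25,-0.014,0.765,60]
    - [0,0,0.013,0.25,-0.014,0.765,60]
    - [0,0,0.013,0.25,-0.014,0.765,60]

```text
t: 6.92
ee_pos: [534.4, 14.7, 79.0]
orientation: [2.375, 2.054, 0.003]
ft_force: [0.2, 0.2, 0.6]
width: 59.8
grasp_force: 0.0
```

>>> servo_tool:
  rows:
    - [0,0,0,0,0,0,40]
    - [0,0,0,0,0,0,20]
    - [0,0,0,0,0,0,15]
    - [0,0,0,0,0,0,15]
    - [0,0,0,0,0,0,15]
    - [0,0,0,0,0,0,15]

```text
t: 7.68
ee_pos: [533.1, 14.9, 77.8]
orientation: [-2.376, -2.055, 0.001]
ft_force: [-2.0, 0.7, 4.5]
width: 27.8
grasp_force: 30.0
```

```bash
python3 -c "
from h import *
where()
for a in [(0,1,100,.1),(6,104,.1),]: pass
for i,(g,H,t) in enumerate([(3,95,.0),(10,104,.13),(16,117,.26),(23,133,.39),(30,150,.52)]):
    row(-1.5,g,H+0,t,-.02,grasp=True)"
```

```text
t 7.675 duct -1.9 -0.7 77.8 F [-2.   0.7  4.5] w 27.8 g 30.0 q [0.01 0.51 1.92 0.   0.72 0.15]
[-0.0, 0.0, 0.0, 0.019, 0.002, 0.007]
[-0.0, 0.087, 0.0, 0.066, 0.001, -0.038]
[-0.0, 0.173, 0.0, 0.108, 0.0, -0.106]
[-0.0, 0.26, 0.0, 0.154, -0.0, -0.19]
[-0.0, 0.347, 0.0, 0.2, -0.001, -0.28]
```

>>> servo_tool:
  rows:
    - [0,0.02,0,0.02,0,-0.02,15]
    - [0,0.06,0,0.045,0,-0.033,15]
    - [0,0.1,0,0.07,0,-0.05,15]
    - [0,0.14,0,0.09,0,-0.08,15]
    - [0,0.173,0,0.108,0,-0.106,15]
    - [0,0.217,0,0.13,0,-0.15,15]
    - [0,0.26,0,0.154,0,-0.19,15]
    - [0,0.3,0,0.175,0,-0.235,15]
    - [0,0.347,0,0.2,0,-0.28,15]
    - [0,0.347,0,0.2,0,-0.28,15]

```text
t: 8.93
ee_pos: [539.1, 53.5, 133.0]
orientation: [-2.081, -1.797, -0.552]
ft_force: [-0.8, -0.5, -4.0]
width: 27.7
grasp_force: 30.0
```

>>> servo_tool:
  rows:
    - [0,0,0,0,0,0,15]
    - [0,0,0,0,0,0,15]

```text
t: 9.18
ee_pos: [539.0, 54.6, 133.4]
orientation: [-2.078, -1.799, -0.552]
ft_force: [0.8, 0.2, -2.4]
width: 27.5
grasp_force: 30.0
```

```bash
python3 -c "
from h import *
where();grab('scene','s4');row(-1.5,30,150,.52,-.02,grasp=True)
im=cv2.imread('pics/s4.png')[90:270,150:390]
cv2.imwrite('pics/s4c.png',cv2.resize(im,None,fx=3.2,fy=3.2,interpolation=cv2.INTER_CUBIC))
"
```

```text
t 9.175 duct -1.0 39.4 133.4 F [ 0.8  0.2 -2.4] w 27.5 g 30.0 q [-0.21  0.47  1.93  0.68  0.9  -0.54]
[-0.001, 0.0, 0.001, -0.0, -0.002, -0.002]
```

View pics/s4c.png

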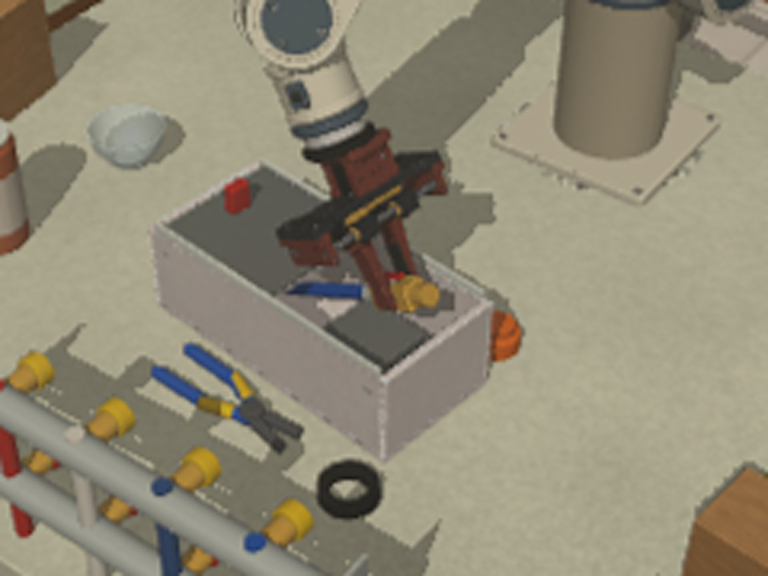

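The picture shows the valve end raised at about (435,295) and the tube dipping under the lid at (290,290). I'll check the actual tilt in 3D.

```bash
python3 -c "
from h import *
c,o,ex,ey=duct()
for u,v in [(428,292),(412,290),(355,291),(325,290),(300,289)]:
    w=px('s4',150+u/3.2,90+v/3.2); d=w[:2]-o; print((u,v),(d@ex).round(1),(d@ey).round(1),w[2].round(1))
"
```

```text
(428, 292) 1.4 78.3 167.4
(412, 290) 7.5 62.9 164.5
(355, 291) 0.8 -20.8 107.8
(325, 290) 4.0 -61.5 86.4
(300, 289) 1.7 -102.1 61.7
```

The tilt is 0.52 rad and the tail is at z ≈ 28 mm, so the hold is rigid. Next I'll thread it out along the pipe axis, then lift straight up.

>>> servo_tool:
  rows:
    - [0,0,0,0.06,0,0,15]
    - [0,0,0,0.16,0,0,15]
    - [0,0,0,0.28,0,0,15]
    - [0,0,0,0.4,0,0,15]
    - [0,0,0,0.52,0,0,15]
    - [0,0,0,0.63,0,0,15]
    - [0,0,0,0.7,0,0,15]
    - [0,0,0,0.7,0,0,15]

```text
t: 10.22
ee_pos: [556.6, 175.5, 203.9]
orientation: [-2.077, -1.8, -0.554]
ft_force: [0.5, 0.2, -3.0]
width: 28.1
grasp_force: 30.0
```

>>> servo_tool:
  rows:
    - [0,0,0,0.04,0,-0.07,15]
    - [0,0,0,0.1,0,-0.174,15]
    - [0,0,0,0.17,0,-0.3,15]
    - [0,0,0,0.24,0,-0.42,15]
    - [0,0,0,0.3,0,-0.52,15]
    - [0,0,0,0.33,0,-0.57,15]
    - [0,0,0,0.33,0,-0.57,15]
    - [0,0,0,0.33,0,-0.57,15]
    - [0,0,0,0.33,0,-0.57,15]

```text
t: 11.35
ee_pos: [556.2, 175.1, 333.9]
orientation: [-2.078, -1.797, -0.551]
ft_force: [0.0, 0.3, -3.5]
width: 27.6
grasp_force: 30.0
```

```bash
python3 -c "
from h import *
where();grab('scene','s5')
s=ctrl.get_obs();C=Ro.from_rotvec(s['orientation']).as_matrix();print(C[:,0])
g=s['ee_pos']+C@[0,0,-18.7+11.5];print('tail',g-225*C[:,0],'head',g+50*C[:,0])
im=cv2.imread('pics/s5.png')[60:260,150:390]
cv2.imwrite('pics/s5c.png',cv2.resize(im,None,fx=3,fy=3,interpolation=cv2.INTER_CUBIC))
"
```

```text
t 11.35 duct 1.1 161.1 333.9 F [ 0.   0.3 -3.5] w 27.6 g 30.0 q [ 0.02  0.21  1.76  0.57  1.15 -0.07]
[0.12584773 0.85855906 0.49702988]
tail [527.52184339 -21.58019081 228.46551078] head [562.12996822 214.52354932 365.14872698]
```

View pics/s5c.png

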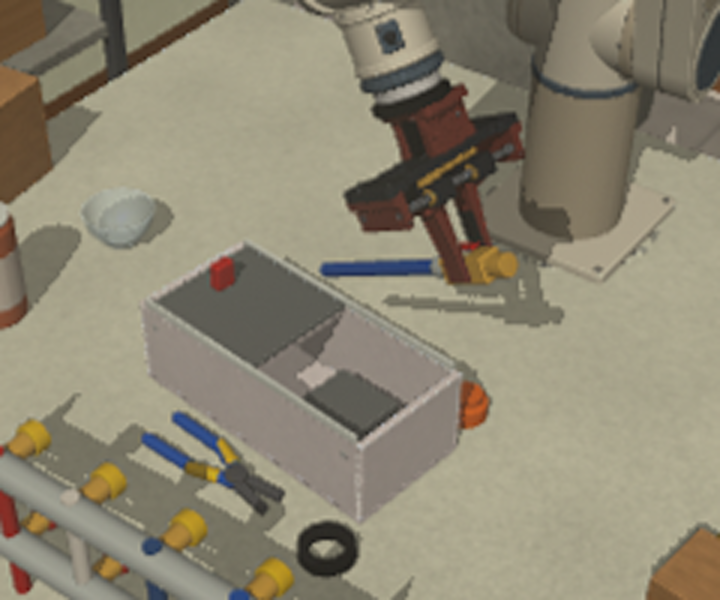

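The whole pipe is clear of the duct, with the tail at (323,268) and z ≈ 228 mm. The cover is still open and the bystanders are in place.

```bash
python3 -c "
from workcell import ctrl
print(ctrl.close_job())"
```

```text
the job is handed in; nothing more can be done
None
```

I slid the hatch fully open and handed the job in at about 11 s with the riser held steady, its lowest end about 228 mm above the surface and clear of the duct; the pictures show the other things still in place, but no verdict was returned.

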